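# Push a cassette under the sprung flap of the intake chute

## Task

Post the embedding cassette that stands in the lane of the intake chute: with one fingertip press the long side pedal down and keep it down, so that the sprung flap stands open, and meanwhile push the cassette along the lane and under the flap with the other fingertip until it drops into the chute; then let the flap spring fully shut. Only push the cassette: do not lift it, and leave the parked cassette, the forceps and the mould where they are.

Things in the scene. Friction and masses are not known exactly. Their poses are not given: they have to be found in the camera images.
- intake: White intake chute, fixed on the worktop, placed and turned differently each time. Origin: on the worktop right under the lip; x points along the lane into the chute, y left to the pedal side, z up (all below in this frame, mm). Deck: flat, top z 50, x -152 to 0, y -95 to 35. Behind the lip a smooth 31 degree slide falls to a tray floor (x 75 to 133, z 4).
- lip (a point): Middle of the lip (x 0, y 0, z 50 in the chute's frame): end of the deck and of the lane; the cassette tips over it once more than half of it is past. The flap stands 3 to 6 mm behind the lip, then the mouth, 52 wide, and a clear cover (top 25 mm above the deck): an upright finger cannot go farther than 2 mm past the lip.
- lane_entry (a point): Open front end of the lane (chute's x -150, y 0, z 50). The lane runs from here to the lip along chute's y 0, between two rails 3 thick and 6 high: 62 clear between them at this end, narrowing to 38 clear at x -46 and straight from there to the lip. Right of it (y -40 to -95) is the flat parking ledge.
- flap (a joint): Angle of the one-piece rocker (steel flap + pedal), rad: 0 shut, grows as the pedal goes down, stop 0.66. Spring: about 2 N on the pedal starts it, 5 N holds it down. Shut, the flap cannot be pushed in. The cassette needs 0.45 or more to pass; at 0.52 the flap's lowest edge is 15 mm above the deck. At the stop the pedal's face is 1 mm above the deck. Open, the flap's far corner is 50 to 57 mm above the deck.
- shaft (a point): Middle of the rocker's shaft, 8 mm thick, along chute's x from x -152 to 6 at y 44, z 68, between pedal and lane. It runs in two posts, 10 (x) by 12 (y), tops at z 76, at chute's x -138 and -10.
- pedal (a point): Middle of the upper face of the pedal, a grey plate 146 long (chute's x -148 to -2: a fingertip can slide along it while keeping it down) and 37 wide. Shut, it slopes up outward by 0.52 rad, its middle 25 above the deck at y 81. Pressed to 0.52 rad it is level, its face 6 above the deck, from y 62 to 99.
- cassette: The cassette to post: a white cassette with a wax block, 41 long (its x) x 28 wide (its y) x 12 high, 20 g or so, loose in the lane, its length roughly along the lane. Origin: centre of its underside, which rests on the deck (worktop + 50).
- parked_cassette: Another cassette with a wax block of the same size, on the parking ledge right of the lane (chute's y about -64). Leave it. Origin: centre of its underside.
- forceps: Steel forceps, 127 x 13 x 8, lying on the worktop left of the chute. Leave them. Origin: centre of the underside.
- mould: Steel base mould, 38 x 53 x 9, on the worktop right of the chute. Leave it. Origin: centre of the underside.
There are look-alikes about, which are no part of the job. Leave any blue or pink look-alike of the cassette alone.

How it is judged:
On the way, in this order (a step that is already met when the one before it is completed fails the run):
1. the flap is held open (at least 0.42 rad) by a finger while the cassette is still in front of it (value of joint flap above 0.42 rad and contact force between the fingers and intake above 0.5 N and x of cassette in the frame of intake below -0.012 m), for 0.1 s.
2. with the flap still held open, the cassette is pushed more than half its length over the lip (value of joint flap above 0.3 rad and contact force between the fingers and intake above 0.5 N and x of cassette in the frame of intake above 0.002 m), for 0.05 s.
At the end, for the whole second after the job is handed in: The cassette lies at rest inside the chute, at least 30 mm past the lip, and the flap is shut (under 0.05 rad); the parked cassette has moved less than 15 mm, the forceps and the mould less than 20 mm (x of cassette in the frame of intake between 0.03 and 0.133 m and y of cassette in the frame of intake between -0.028 and 0.028 m and z of cassette in the frame of intake below 0.04 m and linear speed of cassette below 0.02 m/s and value of joint flap below 0.05 rad and distance of parked_cassette from where it was at the start of the episode below 0.015 m and distance of each of forceps, mould from where it was at the start of the episode below 0.02 m); the robot touches nothing.
It fails at once if the cassette is lifted (its origin more than 12 mm above the deck) (z of cassette in the frame of intake above 0.062 m).
It fails at once if the parked cassette is moved 15 mm or more (distance of parked_cassette from where it was at the start of the episode above 0.015 m).
It fails at once if the forceps or the mould are moved 20 mm or more (distance of any of forceps, mould from where it was at the start of the episode above 0.02 m).
It also fails if it takes over 40 s, if anything falls off the work surface, if the arm or the gripper's body presses on something with over 40 N, if the wrist force passes 120 N, or if a joint passes its speed limit or range.

## Robot

A 7-joint arm with a two-finger parallel gripper is mounted at the origin on a cart in front of the work surface, level with it; the furniture and walls round the work are solid. World frame = base frame: x ahead of the robot, y to its left, z up, the work surface at z = 0. Lengths are in m, angles in rad, forces in N, time in s.
With the tool pointing down it reaches from about 0.4 to 0.925 m from the base axis. Payload 4.1 kg.
Tool frame: the origin (TCP) lies between the finger pads; the fingertips stand 22 mm ahead of it and the grasp point (between the pads) lies 3 mm ahead of it (bot.tip_extent is the z of the fingertips in the tool frame, in m); z points along the fingers, y is the line along which they close (so a half turn about z gives the same grasp; the last joint's range is limited). The gripper opens to 85 mm and grips with 20 to 120 N. Pads are 22 mm wide; open, the fingers measure 114 mm over their backs; the gripper's body (76 mm by 85 mm) begins 54 mm behind the grasp point. The pads swing forward as they close: fully open they stand 13 mm farther back than shut.
Start: joints at [1.095, 0.398, 0.045, 1.537, -0.019, 1.207, -0.051], TCP at [0.239, -0.604, 0.253] pointing down, gripper open.
Joint ranges: [-2.82, 2.82], [-0.49, 2.23], [-1.37, 1.46], [0, 2.46], [-1.36, 4.5], [0.23, 2], [-2.94, 2.94]. Speed limits (rad/s): [2.57, 2.57, 3.14, 3.14, 3.14, 3.14, 3.14].

## Interface

Orientations are given as a unit quaternion [w, x, y, z].
In Python, from plant import bot gives the robot as it stands.
- The arm moves only by the tool servo_tool, never from a script. Its argument "increments" is a list that holds one entry, the list of rows, each a list of 7 numbers: the turn, a rotation vector about the world's x, y, z in rad, then the shift along the world's x, y, z in cm, then the opening, from 0 (shut) to 1 (fully open). A call has 1 to 20 rows; each row is the pose to reach, as a shift and turn from the pose commanded when the call began; what a row does not reach only later rows make up. A row lasts 1/10 s, in which the tool goes at most 50 mm and 8.59 degrees, less where a joint would pass 70% of its speed; a pose out of reach is approached as far as the arm can. A call with a gripper value outside its range is refused whole. The fingers move at their own pace and stop on an object; "newtons" is the grip in N (left out, the last holds). Time passes only in rows, so rows that repeat a pose let the fingers close. It gives the time, the measured TCP pose, the force, the opening and the grip force at its end, in the units of the state.
- bot.sense(): the state, without advancing time (a new reading comes with each control period).
- bot.get_image(name): name is "side" or "top" or "wrist"; returns the picture (400x640x3 uint8, blue, green, red); there is no depth.
- bot.camera_model(name): a dict with "fx", "fy", "cx", "cy" (pixels), "R" (3x3) and "t" (3): a world point X has camera coordinates R X + t; the wrist camera has in their place "tool_from_camera" (4x4, takes a point from camera to tool coordinates, whose origin is the TCP and whose axes are the flange's). Camera axes: x right, y down, z forward; pixel columns grow to the right and rows downward; lengths in m; the calibration is good to about 2 mm. A picture is of the moment at which its call begins: read the wrist's pose just before it. camera_model takes no time and is no camera call.
- bot.finish_job(): hands the job in; it is judged then, once.
Trained networks look in the newest picture that a camera, given by its name, has taken for a name from the list of things; names that differ only in an ending like _2 or _b are one class to them, and where a whole thing is asked for, a point or a joint stands for the part that bears it (a point fixed in the world has none). Each returns a list of dicts, best first, with "score" (0 to 1); they miss things now and then, are a little off and sometimes report something else, mostly with a low value. They report only what shows in the picture. A call takes as long as a camera call. They do not tell look-alikes from the thing itself.
- bot.boxes_of(camera, label): "at" ([column, row] in pixels, amid what is visible of it).
The state is a dict: "time": time; "joint_positions": joint angles; "joint_velocities": joint speeds; "joint_torque": joint torques, N m; "eef_pos": TCP position; "ee_rot": TCP orientation; "wrist_force": force on the tool from outside, world axes, zero at the start; "torque": the same for the moment, N m; "opening": finger opening in m; "grip_force": force on a finger pad.
Only numpy, scipy, OpenCV 4.12 (cv2) and the standard library are available. Lean on these libraries where they do the work, as an engineer would, in place of code of your own. Each camera call takes 0.05 s, during which the arm holds its last target. There are 200 camera calls.

## Working session

There is one attempt and no reset: what is moved stays moved. The work goes in short steps, Python scripts to look and compute and a tool call to move; the robot and the scene stay as the last step left them, time stands still between calls to the robot, and variables do not carry over. Pictures are saved under pics/ and viewed, at most 10 in all, crops included, and the job is handed in when it is done.

Besides the shell and the picture viewer there is one more tool, called after "Request:" as name(argument=value, ...), one argument or row to a line, values as JSON. servo_tool: Moves the arm, as the interface text tells. Its arguments: {"type":"object","properties":{"increments":{"type":"array"},"newtons":{"type":"number"}},"required":["increments"]}

```bash
mkdir -p pics; ls; python3 - <<'E'
from plant import bot
import cv2,numpy as np
s=bot.sense();print(s['time'],s['eef_pos'],s['ee_rot'],s['opening'])
for c in ['top','side']:
    cv2.imwrite(f'pics/{c}0.png',bot.get_image(c))
    m=bot.camera_model(c);print(c,m['fx'],m['cx'],m['cy'],np.round(-np.array(m['R']).T@m['t'],3),np.round(m['R'],3).tolist())
    for l in ['intake','cassette','parked_cassette','flap','pedal','shaft','lip','lane_entry','forceps','mould']:
        print(c,l,[(np.round(b['at']).tolist(),round(b['score'],2)) for b in bot.boxes_of(c,l)[:4]])
E
```

```text
pics
0.0 [ 0.23899427 -0.60384519  0.25225933] [-9.34383991e-04  9.82288715e-01  1.87371152e-01 -2.42331530e-04] 0.08527387707017067
top 407.5856433860196 323.30260490575233 201.10157938700988 [ 0.454 -0.026  0.939] [[-0.008, -1.0, -0.025], [-0.998, 0.009, -0.059], [0.06, 0.025, -0.998]]
top intake []
top cassette [([320.0, 202.0], 0.74), ([358.0, 266.0], 0.64), ([288.0, 262.0], 0.57), ([324.0, 169.0], 0.57)]
top parked_cassette [([350.0, 191.0], 0.67), ([318.0, 170.0], 0.33)]
top flap [([290.0, 194.0], 0.59)]
top pedal [([291.0, 191.0], 0.59)]
top shaft [([291.0, 192.0], 0.64)]
top lip [([318.0, 168.0], 0.6)]
top lane_entry [([321.0, 169.0], 0.76)]
top forceps []
top mould [([449.0, 218.0], 0.82)]
side 387.5836282621032 322.2032070852992 202.6749355087212 [0.464 0.627 0.646] [[-0.996, -0.086, -0.007], [-0.052, 0.667, -0.743], [0.069, -0.74, -0.669]]
side intake [([295.0, 218.0], 0.88)]
side cassette [([332.0, 210.0], 0.75), ([392.0, 259.0], 0.67), ([390.0, 211.0], 0.45)]
side parked_cassette [([322.0, 193.0], 0.65)]
side flap []
side pedal [([315.0, 226.0], 0.84)]
side shaft [([317.0, 224.0], 0.58)]
side lip [([292.0, 221.0], 0.97), ([318.0, 225.0], 0.68), ([332.0, 212.0], 0.18)]
side lane_entry [([291.0, 216.0], 0.8)]
side forceps [([339.0, 330.0], 0.52), ([292.0, 219.0], 0.25)]
side mould [([347.0, 158.0], 0.59)]
```

```bash
python3 - <<'E'
import cv2
a=cv2.imread('pics/top0.png')[90:310,220:480];cv2.imwrite('pics/topc.png',cv2.resize(a,None,fx=3,fy=2.7 and 3,interpolation=cv2.INTER_CUBIC)[:600])
a=cv2.imread('pics/side0.png')[110:310,220:480];cv2.imwrite('pics/sidec.png',cv2.resize(a,None,fx=3,fy=3,interpolation=cv2.INTER_CUBIC))
E
```

```text
(no output)
```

View pics/topc.png

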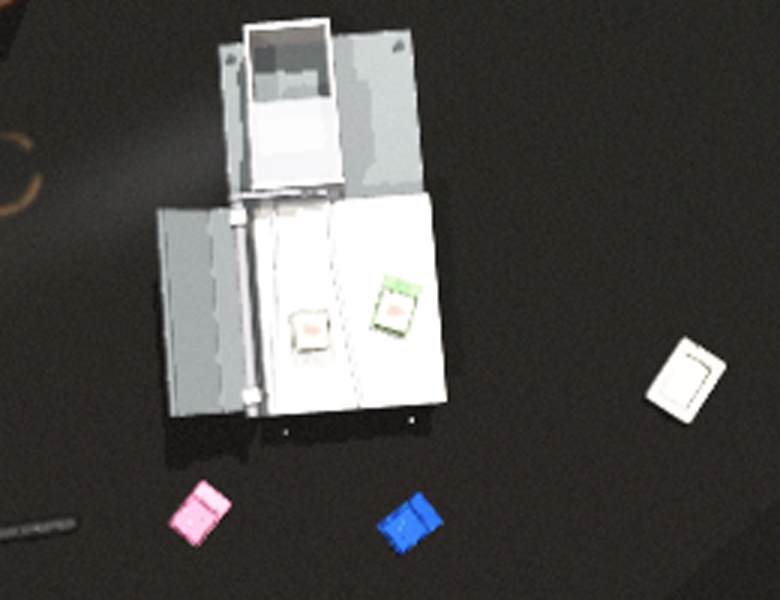

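View pics/sidec.png

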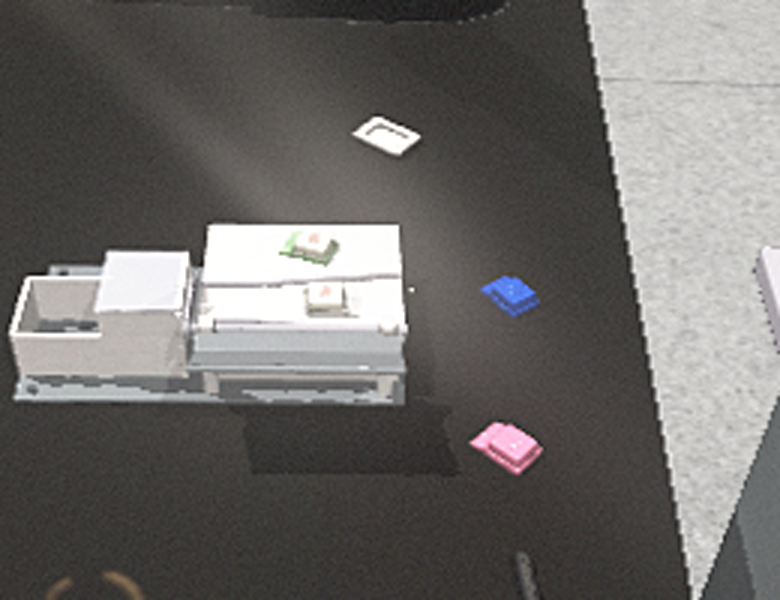

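The cassette to post is the white one in the lane, at top px (323,200) and side px (329,208). Four other things could be mistaken for it:
- the green parked cassette at (352,192)
- the pink look-alike at (287,261)
- the blue look-alike at (357,264)
- the mould at (449,217)

The chute's x axis runs up the top image. Next I'll fit the chute pose from both views.

```bash
cat > h.py <<'E'
from plant import bot
import numpy as np
from scipy.optimize import least_squares
def W(p,c):
    x,y,a=p;c=np.atleast_2d(c)/1000.
    return np.c_[x+np.cos(a)*c[:,0]-np.sin(a)*c[:,1],y+np.sin(a)*c[:,0]+np.cos(a)*c[:,1],c[:,2]]
def proj(cam,X):
    m=bot.camera_model(cam);c=X@np.array(m['R']).T+m['t']
    return c[:,:2]/c[:,2:]*[m['fx'],m['fy']]+[m['cx'],m['cy']]
def back(cam,uv,z):
    m=bot.camera_model(cam);R=np.array(m['R']);o=-R.T@m['t']
    d=R.T@[(uv[0]-m['cx'])/m['fx'],(uv[1]-m['cy'])/m['fy'],1];return o+d*(z-o[2])/d[2]
def C(p,X):
    d=np.array(X[:2])-p[:2];c,s=np.cos(p[2]),np.sin(p[2]);return np.array([c*d[0]+s*d[1],-s*d[0]+c*d[1]])*1000
E
python3 - <<'E'
from h import *
T=[((-152,-95,50),(445,402)),((0,-95,50),(430,193)),((-148,97,84),(168,416)),((-2,97,84),(157,208)),((-138,44,76),(251,396)),((-10,44,76),(238,214))]
S=[((-152,-95,50),(400,225)),((0,-95,50),(206,225)),((-138,44,76),(388,328)),((-10,44,76),(207,325))]
f=lambda p:np.r_[(proj('top',W(p,[t[0] for t in T]))-[(220+t[1][0]/3,90+t[1][1]/3) for t in T]).ravel(),(proj('side',W(p,[t[0] for t in S]))-[(220+t[1][0]/3,110+t[1][1]/3) for t in S]).ravel()]
r=least_squares(f,[.5,0,0],loss='soft_l1');p=r.x;print(p.tolist());print(np.round(f(p).reshape(-1,2),1).tolist())
for n,c,uv,z in [('cass','top',(323.3,200),.062),('cass','side',(328.5,208),.06),('park','top',(352,192),.06),('mould','top',(449,218),.009)]:
    X=back(c,uv,z);print(n,X.round(3),C(p,X).round(1))
print(W(p,[(-137,42,75),(-11,42,75)]).round(3), np.degrees(p[2]), bot.tip_extent, bot.sense()['time'])
E
```

```text
[0.6023213902984383, 0.004359041799007752, 0.06443529956690736]
[[-0.8, -0.3], [-1.2, 0.3], [1.4, -0.3], [0.6, 0.3], [-1.2, -0.2], [-1.0, 0.7], [-0.5, -0.0], [1.4, -0.5], [-0.1, -2.0], [-0.5, -1.6]]
cass [ 0.509 -0.005  0.062] [-94.1  -3. ]
cass [ 0.509 -0.003  0.06 ] [-94.1  -1.6]
park [ 0.525 -0.067  0.06 ] [-81.3 -66.1]
mould [ 0.468 -0.288  0.009] [-152.4 -282.8]
[[0.463 0.037 0.075]
 [0.589 0.046 0.075]] 3.691870716844933 0.022 1.1
```

Request:
servo_tool(
  increments=[
    [[0,0,-0.06,1.5,4.3,0,0.9],[0,0,-0.12,3,8.6,0,0.9],[0,0,-0.18,4.5,12.8,0,0.9],[0,0,-0.24,6,17,0,0.9],[0,0,-0.3125,7.5,21.4,0,0.9],[0,0,-0.3125,9,25.6,0,0.9],[0,0,-0.3125,10.5,30,0,0.9],[0,0,-0.3125,12,34.2,0,0.9],[0,0,-0.3125,13.5,38.5,0,0.9],[0,0,-0.3125,15,43,0,0.9],[0,0,-0.3125,16.5,47,0,0.9],[0,0,-0.3125,18,51.5,0,0.9],[0,0,-0.3125,19.5,55.5,0,0.9],[0,0,-0.3125,21,60,0,0.9],[0,0,-0.3125,22.4,64.1,-3,0.9],[0,0,-0.3125,22.4,64.1,-7.2,0.9],[0,0,-0.3125,22.4,64.1,-9.5,0.9],[0,0,-0.3125,22.4,64.1,-9.5,0.9]],
  ],
)

```text
time: 2.9
eef_pos: [0.4605, 0.0366, 0.1554]
ee_rot: [0.0, 0.999, 0.033, -0.004]
wrist_force: [-0.2, 0.4, 0.2]
opening: 0.077
grip_force: 0.0
```

```bash
python3 - <<'E'
from h import *
import cv2
s=bot.sense();print(s['eef_pos'],s['ee_rot'],s['opening'],bot.tip_extent)
w=bot.get_image('wrist');d=bot.get_image('side');t=bot.get_image('top')
cv2.imwrite('pics/wrist1.png',w)
cv2.imwrite('pics/st1.png',np.hstack([cv2.resize(x,None,fx=3,fy=3,interpolation=cv2.INTER_CUBIC) for x in (d[150:270,260:390],t[150:270,260:390])]))
m=bot.camera_model('wrist');print(m['fx'],m['cx'],m['cy'],np.round(m['tool_from_camera'],3).tolist())
E
```

```text
[0.46046847 0.03655445 0.1554047 ] [ 7.15552096e-06  9.99455913e-01  3.27769259e-02 -3.68130529e-03] 0.07696443166201752 0.022
312.2857167849511 321.59647354224944 190.09432537020763 [[-0.0, -0.953, -0.304, 0.077], [1.0, -0.0, -0.001, 0.0], [0.0, -0.304, 0.953, -0.12], [0.0, 0.0, 0.0, 1.0]]
```

View pics/wrist1.png

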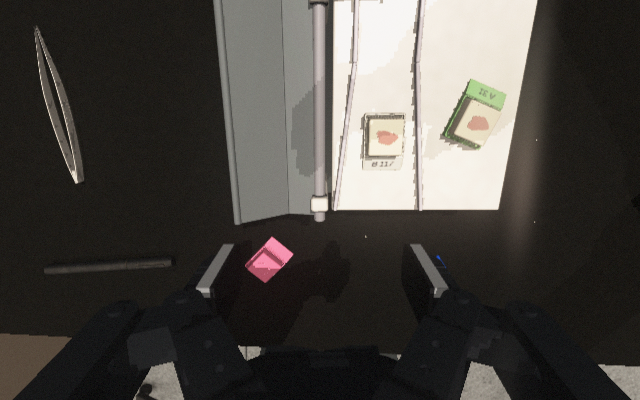

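View pics/st1.png

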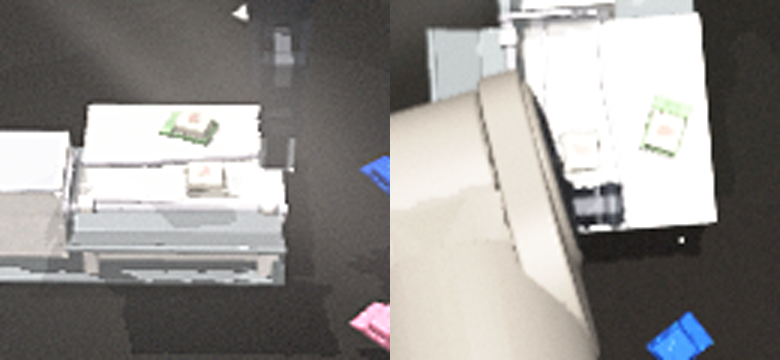

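The wrist view shows the white cassette in the lane at cols 363–405, rows 113–170. The deck's front edge is at row 210, with its right corner at (499,210). The front post is at (319,204), and the pedal's outer front corner is at (238,224).

```bash
python3 - <<'E'
from h import *
from scipy.spatial.transform import Rotation as Ro
p=[0.60232,0.00436,0.06444]
pos=np.array([0.46046847,0.03655445,0.1554047]);q=[7e-6,.999456,.0327769,-.0036813]
R=Ro.from_quat([q[1],q[2],q[3],q[0]]).as_matrix()
m=bot.camera_model('wrist');T=np.array(m['tool_from_camera'])
o=pos+R@T[:3,3]
def b(u,v,z):
    d=R@T[:3,:3]@[(u-m['cx'])/m['fx'],(v-m['cy'])/m['fy'],1];return o+d*(z-o[2])/d[2]
for n,u,v,z in [('deck -152,-95',499,210,.05),('post -138,44',319,204,.076),('pedal -148,97',238,224,.084),('deck line y?',334,210,.05),('railL',342,208,.056),('railR',420,208,.056),('c nearL',363,170,.053),('c nearR',403,170,.053),('c farL',366,113,.056),('c farR',405,113,.056),('park',475,118,.056)]:
    X=b(u,v,z);print(n,X.round(4),C(p,X).round(1))
print('tcp',C(p,pos))
E
```

```text
deck -152,-95 [ 0.4571 -0.1012  0.05  ] [-151.7  -96. ]
post -138,44 [0.4627 0.0385 0.076 ] [-137.1   43.1]
pedal -148,97 [0.448  0.0917 0.084 ] [-148.4   97.1]
deck line y? [0.4487 0.0262 0.05  ] [-151.9   31.7]
railL [0.4531 0.0208 0.056 ] [-147.8   26. ]
railR [ 0.4569 -0.0378  0.056 ] [-147.8  -32.7]
c nearL [0.4827 0.0077 0.053 ] [-119.1   11. ]
c nearR [ 0.4846 -0.0216  0.053 ] [-119.1  -18.3]
c farL [0.5235 0.0104 0.056 ] [-78.3  11.1]
c farR [ 0.5253 -0.0162  0.056 ] [-78.2 -15.6]
park [ 0.5251 -0.0646  0.056 ] [-81.5 -63.9]
tcp [-139.48393685   41.26221679]
```

Request:
servo_tool(
  increments=[
    [[0,0,0,0,0,-2.2,0.9],[0,0,0,0,0,-4.4,0.9],[0,0,0,0,0,-5,0.9],[0,0,0,0,0,-5.5,0.9],[0,0,0,0,0,-6,0.9],[0,0,0,0,0,-6.3,0.9],[0,0,0,0,0,-6.3,0.9]],
  ],
)

```text
time: 3.75
eef_pos: [0.4634, 0.0366, 0.0956]
ee_rot: [0.0, 0.999, 0.032, 0.0]
wrist_force: [0.6, 0.1, -0.6]
opening: 0.0768
grip_force: 0.0
```

Request:
servo_tool(
  increments=[
    [[0,0,0,0,0,-0.4,0.9],[0,0,0,0,0,-0.8,0.9],[0,0,0,0,0,-1.2,0.9],[0,0,0,0,0,-1.2,0.9]],
  ],
)

```text
time: 4.15
eef_pos: [0.4635, 0.0367, 0.0831]
ee_rot: [-0.0, 0.999, 0.032, 0.0]
wrist_force: [0.6, 0.1, 3.2]
opening: 0.0768
grip_force: 1.0
```

Request:
servo_tool(
  increments=[
    [[0,0,0,0,0,-0.4,0.9],[0,0,0,0,0,-0.8,0.9],[0,0,0,0,0,-1.2,0.9],[0,0,0,0,0,-1.2,0.9]],
  ],
)

```text
time: 4.55
eef_pos: [0.4635, 0.0361, 0.071]
ee_rot: [0.0, 0.999, 0.032, 0.0]
wrist_force: [0.9, -1.4, 5.0]
opening: 0.0768
grip_force: 2.0
```

```bash
python3 - <<'E'
from h import *
import cv2
w=bot.get_image('wrist');d=bot.get_image('side')
cv2.imwrite('pics/w2.png',w)
cv2.imwrite('pics/s2.png',cv2.resize(d[160:260,270:400],None,fx=6,fy=6,interpolation=cv2.INTER_CUBIC))
p=[0.60232,0.00436,0.06444]
for y in(-4,88):
  for z in (50,56,62): print(y,z,(proj('side',W(p,[(-137,y,z)]))-[270,160])*6)
print(bot.sense()['eef_pos'],bot.sense()['wrist_force'])
E
```

```text
-4 50 [[465.87341991 304.39677229]]
-4 56 [[466.46517179 292.63754458]]
-4 62 [[467.0624434 280.7686292]]
88 50 [[473.19282662 487.34381035]]
88 56 [[473.87222102 475.49820689]]
88 62 [[474.55849893 463.53258591]]
[0.46352046 0.03620422 0.07140507] [ 0.42999023 -1.34005153  3.12376283]
```

View pics/s2.png

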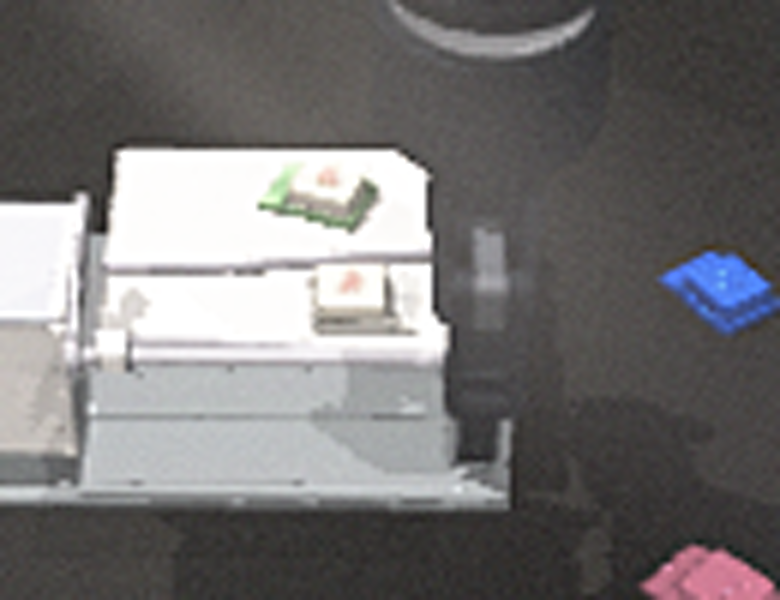

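View pics/w2.png

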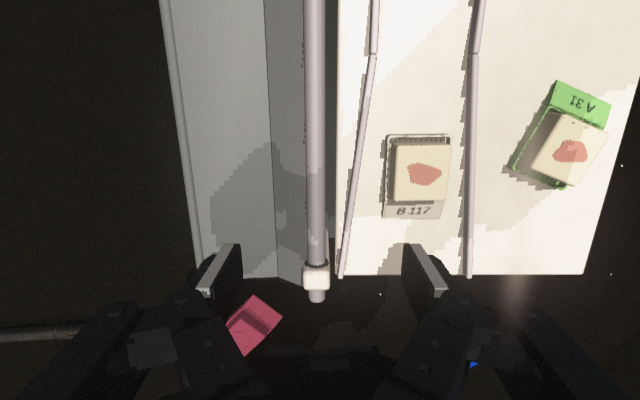

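The cassette "B 117" is clear ahead of the lane finger. The pedal is partly down, so I'll read its angle from its outer edge in the wrist view, which runs from (162,0) to (197,275).

```bash
cat >> h.py <<'E'
from scipy.spatial.transform import Rotation as Ro
P=[0.60232,0.00436,0.06444]
def wproj(X,pos,q):
    R=Ro.from_quat([q[1],q[2],q[3],q[0]]).as_matrix();m=bot.camera_model('wrist');T=np.array(m['tool_from_camera'])
    c=((X-pos)@R-T[:3,3])@T[:3,:3];return c[:,:2]/c[:,2:]*[m['fx'],m['fy']]+[m['cx'],m['cy']]
def edge(a,x,r):
    d=.52-a;return (x,44+r*np.cos(d)+12*np.sin(d),68+r*np.sin(d)-12*np.cos(d))
E
python3 - <<'E'
from h import *
s=bot.sense();print(s['eef_pos'],s['ee_rot'])
for a in (0,.2,.3,.4,.5,.6): print(a,wproj(W(P,[edge(a,-148,55),edge(a,-40,55),edge(a,-148,18)]),s['eef_pos'],s['ee_rot']).round(0).tolist())
print(wproj(W(P,[(-138,44,76),(-152,-95,50)]),s['eef_pos'],s['ee_rot']).round(0).tolist(), C(P,s['eef_pos']))
E
```

```text
[0.46352046 0.03620422 0.07140507] [2.33898937e-04 9.99488438e-01 3.19809038e-02 1.69158518e-04]
0 [[183.0, 315.0], [136.0, 23.0], [268.0, 288.0]]
0.2 [[188.0, 298.0], [147.0, 29.0], [271.0, 283.0]]
0.3 [[193.0, 291.0], [155.0, 32.0], [273.0, 281.0]]
0.4 [[198.0, 284.0], [163.0, 35.0], [276.0, 278.0]]
0.5 [[204.0, 277.0], [172.0, 37.0], [278.0, 276.0]]
0.6 [[210.0, 271.0], [181.0, 40.0], [281.0, 274.0]]
[[314.0, 282.0], [582.0, 276.0]] [-136.4608388    40.71617896]
```

Request:
servo_tool(
  increments=[
    [[0,0,0,0,0,-0.3,0.9],[0,0,0,0,0,-0.6,0.9],[0,0,0,0,0,-0.6,0.9],[0,0,0,0,0,-0.6,0.9]],
  ],
)

```text
time: 5.05
eef_pos: [0.4635, 0.0355, 0.0656]
ee_rot: [0.001, 0.999, 0.032, 0.0]
wrist_force: [1.5, -2.9, 6.9]
opening: 0.0771
grip_force: 3.0
```

Request:
servo_tool(
  increments=[
    [[0,0,0,0.2,0.1,-0.1,0.9],[0,0,0,0.6,0.19,-0.15,0.9],[0,0,0,1.0,0.21,-0.15,0.9],[0,0,0,1.4,0.24,-0.15,0.9],[0,0,0,1.8,0.27,-0.15,0.9],[0,0,0,2.2,0.29,-0.15,0.9],[0,0,0,2.6,0.32,-0.15,0.9],[0,0,0,3.0,0.34,-0.15,0.9],[0,0,0,3.0,0.34,-0.15,0.9]],
  ],
)

```text
time: 5.95
eef_pos: [0.4943, 0.0402, 0.064]
ee_rot: [-0.0, 0.999, 0.032, 0.001]
wrist_force: [-1.2, 0.9, 4.8]
opening: 0.0768
grip_force: 2.3
```

```bash
python3 - <<'E'
from h import *
import cv2
s=bot.sense();cv2.imwrite('pics/w3.png',bot.get_image('wrist'))
print(s['eef_pos'],s['ee_rot'],C(P,s['eef_pos']))
for a in (.4,.5,.6,.66): print(a,wproj(W(P,[edge(a,-120,55),edge(a,-20,55),edge(a,-120,18)]),s['eef_pos'],s['ee_rot']).round(0).tolist())
E
```

```text
[0.49429304 0.04024401 0.06402943] [-2.15855246e-04  9.99484184e-01  3.21057968e-02  7.32264048e-04] [-105.49198393   42.7659689 ]
0.4 [[197.0, 298.0], [164.0, 65.0], [278.0, 293.0]]
0.5 [[203.0, 291.0], [173.0, 66.0], [281.0, 290.0]]
0.6 [[210.0, 284.0], [183.0, 67.0], [284.0, 288.0]]
0.66 [[214.0, 281.0], [189.0, 68.0], [286.0, 287.0]]
```

View pics/w3.png

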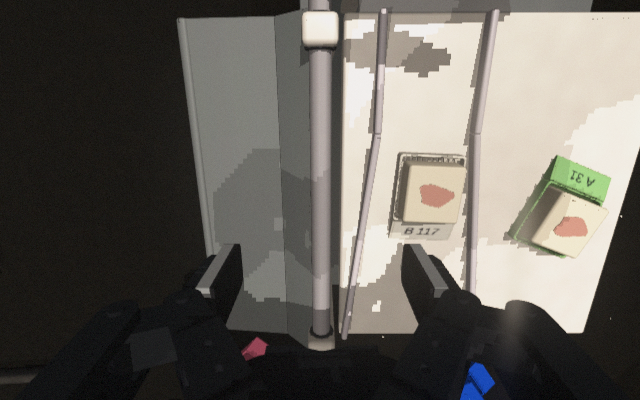

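Request:
servo_tool(
  increments=[
    [[0,0,0,0.4,0.03,0,0.9],[0,0,0,0.8,0.05,0,0.9],[0,0,0,1.2,0.08,0,0.9],[0,0,0,1.6,0.1,0,0.9],[0,0,0,2.0,0.13,0,0.9],[0,0,0,2.4,0.15,0,0.9],[0,0,0,2.8,0.18,0,0.9],[0,0,0,3.2,0.21,0,0.9],[0,0,0,3.6,0.23,0,0.9],[0,0,0,4.0,0.26,0,0.9],[0,0,0,4.4,0.28,0,0.9],[0,0,0,4.4,0.28,0,0.9]],
  ],
)

```text
time: 7.2
eef_pos: [0.5383, 0.043, 0.064]
ee_rot: [-0.0, 0.999, 0.032, 0.001]
wrist_force: [-1.1, -0.3, 3.7]
opening: 0.0773
grip_force: 2.3
```

```bash
python3 - <<'E'
from h import *
import cv2
s=bot.sense();cv2.imwrite('pics/w4.png',bot.get_image('wrist'))
print(s['eef_pos'],s['ee_rot'],C(P,s['eef_pos']),s['wrist_force'])
E
```

```text
[0.53828006 0.04295819 0.06402135] [-1.51563661e-04  9.99484134e-01  3.21063326e-02  7.91110787e-04] [-61.42147491  42.64195813] [-1.10467206 -0.30263524  3.67905707]
```

View pics/w4.png

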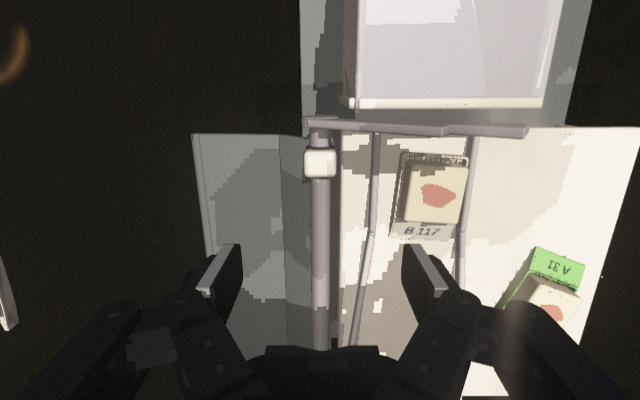

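The cassette sits straight in the lane at cols 390–470, and the flap is open ahead of it at row ~127. Next push takes it over the lip.

Request:
servo_tool(
  increments=[
    [[0,0,0,0.4,0.03,0,0.9],[0,0,0,0.8,0.05,0,0.9],[0,0,0,1.2,0.08,0,0.9],[0,0,0,1.6,0.1,0,0.9],[0,0,0,2.0,0.13,0,0.9],[0,0,0,2.4,0.15,0,0.9],[0,0,0,2.8,0.18,0,0.9],[0,0,0,3.2,0.21,0,0.9],[0,0,0,3.6,0.23,0,0.9],[0,0,0,4.0,0.26,0,0.9],[0,0,0,4.4,0.28,0,0.9],[0,0,0,4.8,0.31,0,0.9],[0,0,0,4.8,0.31,0,0.9],[0,0,0,4.8,0.31,0,0.9]],
  ],
)

```text
time: 8.65
eef_pos: [0.5863, 0.0461, 0.0642]
ee_rot: [-0.0, 0.999, 0.032, 0.001]
wrist_force: [-0.8, 0.5, 4.6]
opening: 0.0766
grip_force: 2.3
```

```bash
python3 - <<'E'
from h import *
import cv2
s=bot.sense()
w=bot.get_image('wrist');d=bot.get_image('side')
cv2.imwrite('pics/w5.png',np.hstack([w[:300,160:560],cv2.resize(d[150:270,240:400],None,fx=2.5,fy=2.5,interpolation=cv2.INTER_CUBIC)]))
print(s['eef_pos'],s['ee_rot'],C(P,s['eef_pos']),s['wrist_force'])
E
```

```text
[0.58628776 0.04608046 0.06417591] [-2.07678785e-04  9.99485490e-01  3.20535071e-02  1.13321404e-03] [-13.31235578  42.66627104] [-0.84100757  0.54020827  4.60947378]
```

View pics/w5.png

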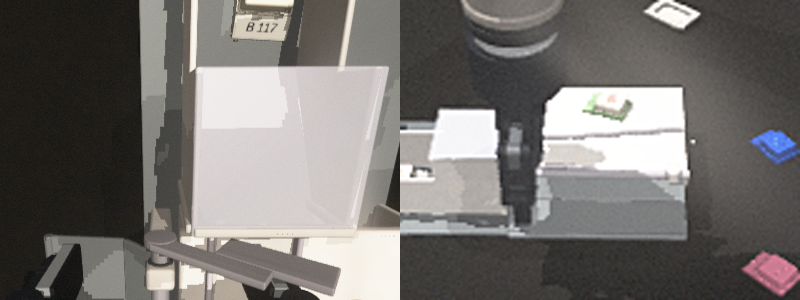

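Cassette "B 117" is in the tray. Now I'll back off a little and lift so the flap shuts.

Request:
servo_tool(
  increments=[
    [[0,0,0,-1,-0.06,0,0.9],[0,0,0,-2,-0.13,0,0.9],[0,0,0,-2,-0.13,0.5,0.9],[0,0,0,-2,-0.13,1.0,0.9],[0,0,0,-2,-0.13,1.5,0.9],[0,0,0,-2,-0.13,2.0,0.9],[0,0,0,-2,-0.13,2.5,0.9],[0,0,0,-2,-0.13,3.2,0.9],[0,0,0,-2,-0.13,5,0.9],[0,0,0,-2,-0.13,8,0.9],[0,0,0,-4,-0.2,11,0.9],[0,0,0,-8,-0.5,14,0.9],[0,0,0,-12,-0.8,16,0.9],[0,0,0,-12,-0.8,16,0.9],[0,0,0,-12,-0.8,16,0.9]],
  ],
)

```text
time: 10.25
eef_pos: [0.4654, 0.0376, 0.2247]
ee_rot: [0.001, 0.999, 0.032, 0.001]
wrist_force: [0.9, -0.5, -1.1]
opening: 0.0771
grip_force: 0.0
```

```bash
python3 - <<'E'
from h import *
import cv2
s=bot.sense()
w=bot.get_image('wrist');d=bot.get_image('side')
cv2.imwrite('pics/w6.png',np.hstack([w[:300,160:560],cv2.resize(d[150:270,240:400],None,fx=2.5,fy=2.5,interpolation=cv2.INTER_CUBIC)]))
print(s['time'],s['eef_pos'],s['wrist_force'])
E
```

```text
10.25 [0.46536327 0.03758544 0.22472647] [ 0.87173612 -0.54054311 -1.06304606]
```

View pics/w6.png

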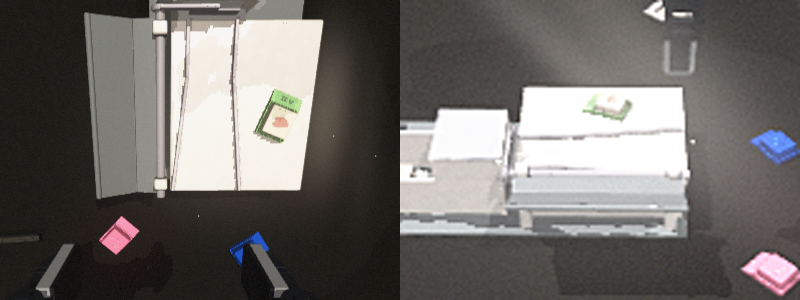

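The lane is empty, the pedal is back up with the flap shut, the parked cassette hasn't moved, and the arm is clear.

```bash
python3 -c "
from plant import bot
print(bot.finish_job())"
```

```text
the job is handed in; nothing more can be done
None
```

I pushed the cassette under the held-open flap into the chute tray and let the flap spring shut; the parked cassette looked unmoved, the arm was clear, and I handed the job in at about 10 s (no verdict was returned).

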